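# Gauge a flow cell and show it to the light gate

### The job

Inspect the tall flow cell: grip it by its two frosted faces only, slide it fully home over the upright gauge pin to test its bore, then draw it off and hold it upright in the light gate, its middle centred between the two lenses and its clear windows square to the lenses so that the light would pass straight through. Touch neither the clear windows nor, with the cell, the gate, keep the cell upright throughout, and leave everything else where it is. Finish while still holding the cell there in the gripper; do not put it down.

Things in the scene. Friction and masses are not known exactly. Their poses are not given: they have to be found in the camera images.
- tall_cell: flow cell to inspect: upright block 26 mm (its x) by 38 mm (y) by 80 mm tall (z), about 0.1 kg, on the bench. Origin: centre of its underside. Its +x and -x faces are matt frosted plates with fine grip lines, 36 mm wide, full height: the only faces to grip, best near the top. Its +y and -y faces are clear windows. A 17 mm round bore runs right through along z, at the centre
- tall_cell_centre (a point): middle of the tall cell, 40 mm above its underside, where the light shall pass along the cell's y
- tall_cell_window_a: clear window pane on the tall cell's -y face, 22.5 x 1 x 68 mm; origin at its centre, axes as the cell's. Not to be touched by the gripper
- tall_cell_window_b: clear window pane on the tall cell's +y face, the same. Not to be touched by the gripper
- short_cell: another flow cell, same cross-section and axes but only 45 mm tall, loose on the bench, to be left alone; the two cells may stand in either place. Origin: centre of its underside
- gauge: gauge, fixed: dark steel foot 64 mm in diameter, 12 mm high (its flat top, 40 mm wide, is the seat), with an upright steel pin in the middle, 15 mm in diameter, straight to 52 mm above the bench, then tapering to 8 mm at its tip, 62 mm above the bench. Origin: centre of the underside; z up
- gauge_seat (a point): centre of the gauge's seat, at the root of the pin, 12 mm above the bench: a cell fully home has the centre of its underside here
- gate: light gate, fixed: base plate 60 mm (its x) by 250 mm (y) by 10 mm with two posts that carry black round lens heads, 36 mm in diameter, facing each other along its y; the lens faces are 145 mm apart, the heads' tops 123 mm above the bench. Origin: centre of the underside; z up
- beam_mid (a point): middle of the light path, midway between the two lenses, 105 mm above the bench; the light runs along the gate's y
- torch: pocket torch, 33 x 119 x 33 mm, loose bystander; origin at the centre of its underside
- insul_tape: roll of black insulating tape, 62 mm across, 19 mm high, loose bystander; origin at the centre of its underside
- bearing: ball bearing, 62 mm across, 16 mm high, loose bystander; origin at the centre of its underside
- spanner: spanner, 27 x 173 x 10 mm, loose bystander; origin at the centre of its underside
- marker: marker pen, 17 x 135 x 16 mm, loose bystander; origin at the centre of its underside
Mind the look-alikes: they are no part of the job. What is shaped like the tall_cell but orange is not meant. Leave any blue look-alike of the gauge alone.

How it is judged (in metres and radians):
On the way:
1. the tall cell is fully home on the gauge pin, its underside on the seat (horizontal distance between tall_cell and gauge_seat below 0.004 m and z of tall_cell in the frame of gauge_seat below 0.003 m and angle between tall_cell's own z axis and vertical below 0.12 rad), for 0.2 s.
At the end, for the whole second after the job is handed in: The fingers hold the tall cell (over 1 N), at rest and clear of the gate, with its middle within 6 mm sideways of the light path, within 12 mm of its height and within 25 mm of midway between the lenses, its window axis within 0.15 rad of the light path and upright within 0.15 rad (x of tall_cell_centre in the frame of beam_mid between -0.006 and 0.006 m and y of tall_cell_centre in the frame of beam_mid between -0.025 and 0.025 m and z of tall_cell_centre in the frame of beam_mid between -0.012 and 0.012 m and angle between the y axis of tall_cell and the y axis of beam_mid, either way round below 0.15 rad and angle between tall_cell's own z axis and vertical below 0.15 rad and contact force between the fingers and tall_cell above 1 N and contact force between tall_cell and gate below 0.1 N and linear speed of tall_cell below 0.02 m/s); the arm keeps its last pose, push and grip.
It fails at once if the gripper touches a clear window (contact force between the fingers and tall_cell_window_a above 1 N or contact force between the fingers and tall_cell_window_b above 1 N).
It fails at once if the cell strikes the gate (contact force between tall_cell and gate above 2 N).
It fails at once if the cell is tipped (angle between tall_cell's own z axis and vertical above 0.5 rad).
It fails at once if a bystander is disturbed (distance of any of short_cell, torch, insul_tape, bearing, spanner, marker from where it was at the start of the episode above 0.02 m).
It also fails if it takes over 51 s, if anything falls off the work surface, if the arm or the gripper's body presses on something with over 40 N, if the wrist force passes 120 N, or if a joint passes its speed limit or range.

### The arm

A 6-joint arm with a two-finger parallel gripper is mounted at the origin on a cart in front of the work surface, level with it; the furniture and walls round the work are solid. World frame = base frame: x ahead of the robot, y to its left, z up, the work surface at z = 0. Lengths are in m, angles in degrees, forces in N, time in s.
With the tool pointing down it reaches from about 0.25 to 0.725 m from the base axis. Payload 9.7 kg.
Tool frame: the origin (TCP) lies between the finger pads; the fingertips stand 22 mm ahead of it and the grasp point (between the pads) lies 3 mm ahead of it; z points along the fingers, y is the line along which they close (so a half turn about z gives the same grasp; the last joint's range is limited). The gripper opens to 85 mm and grips with 20 to 120 N. Pads are 22 mm wide; open, the fingers measure 114 mm over their backs; the gripper's body (76 mm by 85 mm) begins 54 mm behind the grasp point. The pads swing forward as they close: fully open they stand 13 mm farther back than shut.
Start: joints at [67.666, 4.979, 10.078, 95.1, 0, 90], TCP at [0.209, 0.509, 0.253] pointing down, gripper open.
Joint ranges: [-179.16, 179.16], [-48.56, 103.87], [-65.8, 70.77], [-126.05, 130.52], [-82.76, 87.17], [-180, 180]. Speed limits (degrees/s): [127.2, 127.2, 147.25, 180, 180, 180].

### API

Orientations are given as [roll, pitch, yaw] about the fixed x, y, z axes, in that order (R = Rz(yaw) Ry(pitch) Rx(roll)).
In Python, from workcell import bot, viewer, finder gives the robot as it stands.
- The arm moves only by the tool move_arm, never from a script. Its arguments are lists of equal length, an entry for each row: "offset": the shift along the tool's x, y, z in cm, a list of three; "twist": the turn, a rotation vector about the tool's x, y, z in rad, a list of three; "grip": the opening, from 0 (shut) to 1 (fully open). In form: {"offset": [[x, y, z], ...], "twist": [[ax, ay, az], ...], "grip": [grip, ...]}. A call has 1 to 5 rows; each row shifts and turns the commanded pose from where the row before left it, along the tool's axes as they then stand; what a row does not reach is not made up. A row lasts 1/10 s, in which the tool goes at most 50 mm and 8.59 degrees, less where a joint would pass 70% of its speed; a pose out of reach is approached as far as the arm can. A call is refused whole if a number of a shift passes 5 or a number of a turn 0.15, either way. A call with a gripper value outside its range is refused whole. The fingers move at their own pace and stop on an object; "force" is the grip in N (left out, the last holds). Time passes only in rows, so rows that do not move let the fingers close. It gives the time, the measured TCP pose, the force, the opening and the grip force at its end, in the units of the state.
- bot.get_obs(): the state, without advancing time (a new reading comes with each control period).
- viewer.camera(name): name is "scene" or "top" or "wrist"; returns a dict with "color" (420x560x3 uint8, red, green, blue), "depth" (420x560 float32, m along the optical axis (not along the pixel's ray), 0 where there is no reading), "vfov" (degrees; the focal length in pixels is half the picture's height over the tangent of half this angle, whatever the lens; pixels are square), "cx", "cy" (the principal point, pixels), "position" and "attitude" of the camera in the world; the wrist camera has in their place "tool_from_camera" (4x4, takes a point from camera to tool coordinates, whose origin is the TCP and whose axes are the flange's). Camera axes: x right, y down, z forward; pixel columns grow to the right and rows downward; lengths in m; the calibration is good to about 2 mm. A picture is of the moment at which its call begins: read the wrist's pose just before it.
- bot.job_done(): hands the job in; it is judged then, once.
Trained networks look in a picture, given as the dict that the camera call returned (one of the last four; its "shot" number tells which), for a name from the list of things; names that differ only in an ending like _2 or _b are one class to them, and where a whole thing is asked for, a point or a joint stands for the part that bears it (a point fixed in the world has none). Each returns a list of dicts, best first, with "p" (0 to 1); they miss things now and then, are a little off and sometimes report something else, mostly with a low value. They report only what shows in the picture. A call takes as long as a camera call. They do not tell look-alikes from the thing itself.
- finder.boxes_of(picture, thing): "position" ([column, row] in pixels, amid what is visible of it).
- finder.pinpoint(picture, thing): "position" ([column, row] in pixels: a listed point, or the origin of a listed thing).
The state is a dict: "time": time; "q": joint angles; "qd": joint speeds; "joint_efforts": joint torques, N m; "ee_pos": TCP position; "tcp_rot": TCP orientation; "wrist_force": force on the tool from outside, world axes, zero at the start; "torque": the same for the moment, N m; "opening": finger opening in m; "grasp_force": force on a finger pad.
Only numpy, scipy, OpenCV 4.12 (cv2) and the standard library are available. Lean on these libraries where they do the work, as an engineer would, in place of code of your own. Each camera call takes 0.05 s, during which the arm holds its last target. There are 200 camera calls.

## Working session

There is one attempt and no reset: what is moved stays moved. The work goes in short steps, Python scripts to look and compute and a tool call to move; the robot and the scene stay as the last step left them, time stands still between calls to the robot, and variables do not carry over. Pictures are saved under pics/ and viewed, at most 10 in all, crops included, and the job is handed in when it is done.

Besides the shell and the picture viewer there is one more tool, called after ">>>" by a JSON object that holds its "api" and its "payload", one argument or row to a line. move_arm: Moves the arm, as the interface text tells. Its arguments: {"type":"object","properties":{"offset":{"type":"array","items":{"type":"array","items":{"type":"number"}}},"twist":{"type":"array","items":{"type":"array","items":{"type":"number"}}},"grip":{"type":"array","items":{"type":"number"}},"force":{"type":"number"}},"required":["offset","twist","grip"]}

```bash
mkdir -p pics; cat > h.py <<'E'
import numpy as np, cv2
from scipy.spatial.transform import Rotation as R
from workcell import bot, viewer, finder
def tcp():
    o=bot.get_obs(); return o,np.array(o["ee_pos"]),o["tcp_rot"]
def cam(name):
    o=bot.get_obs(); c=viewer.camera(name)
    f=210/np.tan(np.radians(c["vfov"])/2); T=np.eye(4)
    if name=="wrist":
        B=np.eye(4); B[:3,:3]=R.from_euler("xyz",o["tcp_rot"],degrees=True).as_matrix(); B[:3,3]=o["ee_pos"]
        T=B@np.array(c["tool_from_camera"])
    else:
        a=np.array(c["attitude"],float)
        T[:3,:3]=a if a.shape==(3,3) else R.from_euler("xyz",a,degrees=True).as_matrix(); T[:3,3]=c["position"]
    return c,f,T
def ray(c,f,T,u,v): return T[:3,:3]@np.array([(u-c["cx"])/f,(v-c["cy"])/f,1.0])
def at_z(c,f,T,u,v,z):
    d=ray(c,f,T,u,v); return T[:3,3]+d*(z-T[2,3])/d[2]
def cloud(c,f,T):
    v,u=np.mgrid[0:420,0:560]; d=c["depth"]
    P=np.stack([(u-c["cx"])/f*d,(v-c["cy"])/f*d,d],-1)
    return P@T[:3,:3].T+T[:3,3]
def save(c,n): cv2.imwrite("pics/"+n,c["color"][...,::-1])
E
python3 - <<'E'
from h import *
o=bot.get_obs(); print(o)
ims=[]
for n in ["top","scene"]:
    c,f,T=cam(n); print(n,c["vfov"],c["cx"],c["cy"],c["position"],c["attitude"]); save(c,n+".png"); 
    P=cloud(c,f,T); print(T.round(3))
    for t in ["tall_cell","short_cell","gauge","gauge_seat","gate","beam_mid","tall_cell_centre"]:
        for fn in (finder.boxes_of,finder.pinpoint):
            for r in fn(c,t)[:4]:
                u,v=r["position"]; 
                iu,iv=int(round(min(max(u,0),559))),int(round(min(max(v,0),419)))
                print(t,fn.__name__[:3],np.round(r["position"]),round(r["p"],2),P[iv,iu].round(3))
E
```

```text
{'time': 0.0, 'q': array([6.76687456e+01, 5.01064462e+00, 1.00312483e+01, 9.50986473e+01,
       2.39046050e-06, 8.99995787e+01]), 'qd': array([ 0.01715329,  0.03930261,  0.09364252,  0.04326623, -0.08523564,
        0.0008443 ]), 'joint_efforts': array([ 1.35279628e-03, -5.20387244e+01,  4.64800966e+01,  1.61686511e-02,
        1.67364574e-04, -2.54267621e-05]), 'ee_pos': array([0.20889763, 0.50855473, 0.2525587 ]), 'tcp_rot': array([-1.79921956e+02, -2.96432016e-06,  1.57669167e+02]), 'wrist_force': array([-1.30188263, -0.12183523, -0.371685  ]), 'torque': array([ 0.01653343, -0.04468208, -0.00432307]), 'grasp_force': 0.0, 'opening': 0.08529773848503192}
top 57.629587181178564 282.5070400908357 210.57028425830498 [ 0.36849276 -0.09443228  1.06108021] [-168.99262816    1.08308056  -89.51522741]
[[ 0.008 -0.982  0.191  0.368]
 [-1.    -0.005  0.02  -0.094]
 [-0.019 -0.191 -0.981  1.061]
 [ 0.     0.     0.     1.   ]]
tall_cell cal [327. 258.] 0.75 [ 0.439 -0.193  0.041]
tall_cell cal [339. 224.] 0.68 [ 0.524 -0.221  0.082]
tall_cell cal [337. 226.] 0.58 [ 0.519 -0.216  0.081]
tall_c
[... 2429 characters left out ...]
014]
gauge_seat cal [272. 232.] 0.73 [ 0.569 -0.045  0.019]
gauge_seat cal [314. 252.] 0.56 [ 0.614 -0.162  0.013]
gate cal [324. 215.] 0.68 [ 0.716 -0.055  0.024]
gate cal [198. 233.] 0.51 [0.415 0.048 0.019]
gate cal [230. 191.] 0.78 [0.545 0.129 0.059]
gate cal [347. 308.] 0.45 [ 0.559 -0.359  0.017]
beam_mid cal [226. 184.] 0.9 [0.532 0.121 0.087]
beam_mid cal [225. 157.] 0.81 [0.617 0.306 0.067]
beam_mid cal [322. 222.] 0.75 [ 0.718 -0.044 -0.003]
tall_cell_centre cal [259. 272.] 0.69 [ 0.447 -0.204  0.052]
tall_cell_centre cal [294. 268.] 0.68 [ 0.504 -0.249  0.068]
tall_cell_centre cal [259. 271.] 0.79 [ 0.445 -0.206  0.056]
tall_cell_centre cal [296. 272.] 0.66 [ 0.509 -0.249  0.056]
```

```bash
python3 - <<'E'
import cv2
for n,(r0,r1,c0,c1) in {"top":(100,330,120,460),"scene":(110,350,150,450)}.items():
    a=cv2.imread(f"pics/{n}.png")[r0:r1,c0:c1]; s=min(800/a.shape[1],600/a.shape[0]); cv2.imwrite(f"pics/{n}_c.png",cv2.resize(a,None,fx=s,fy=s,interpolation=2))
E
```

```text
(no output)
```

View pics/top_c.png

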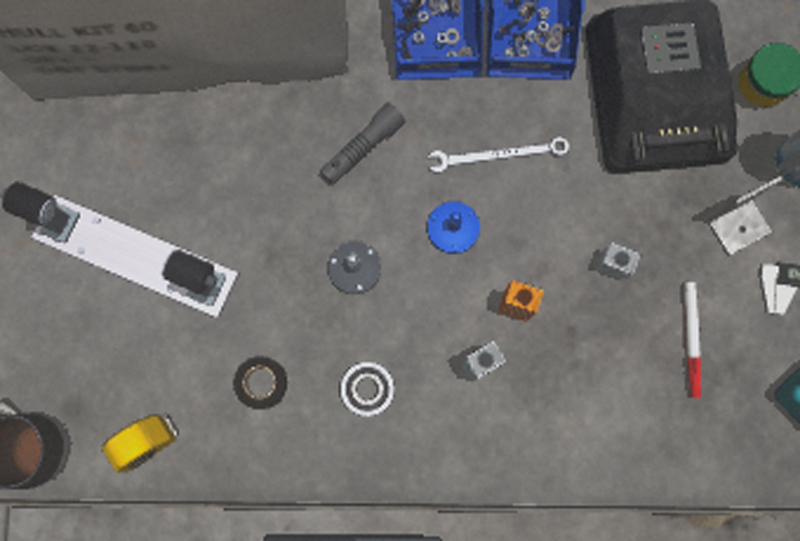

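View pics/scene_c.png

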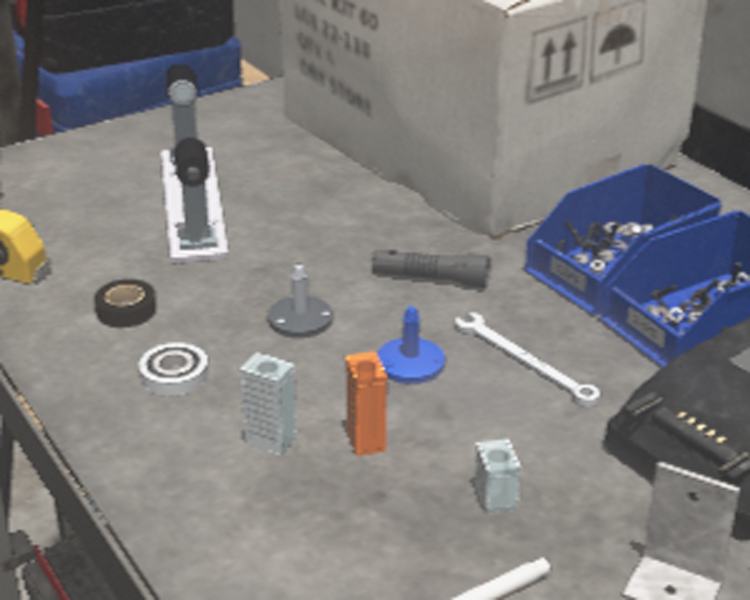

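The tall grey cell is at top-crop (486,360), i.e. top px (327,253), and at scene-crop (268,405). The orange look-alike is at top-crop (523,298) and the short cell at (622,258). The steel gauge is at top-crop (353,265), the blue look-alike at (453,226), and the gate runs from (35,210) to (230,290). The grey tall block and the dark steel gauge fit the description. Next I'll measure both from depth.

```bash
cat > m.py <<'E'
from h import *
def rect(p): # mm
    (c,s,a)=cv2.minAreaRect((p*1000).astype(np.float32)); return np.round(c,1),np.round(s,1),round(a,1)
E
python3 - <<'E'
from m import *
for n in ["top","scene"]:
    c,f,T=cam(n); P=cloud(c,f,T).reshape(-1,3); P=P[c["depth"].ravel()>0]
    near=lambda x,y,r:(np.hypot(P[:,0]-x,P[:,1]-y)<r)
    z=P[:,2]
    print(n,"bench z",np.median(z[near(.45,-.1,.02)]))
    q=P[near(.45,-.19,.04)&(z>.072)]; print("tall",len(q),rect(q[:,:2]),q[:,2].mean(),q[:,:2].mean(0))
    q=P[near(.565,-.047,.03)&(z>.02)]; print("pin",len(q),rect(q[:,:2]),q[:,2].max(),q[:,:2].mean(0))
    q=P[near(.565,-.047,.045)&(z>.007)&(z<.018)]; print("foot",len(q),rect(q[:,:2]),np.median(q[:,2]),q[:,:2].mean(0))
    q=P[near(.59,.24,.16)&(z>.006)&(z<.016)]; print("plate",len(q),rect(q[:,:2]),np.median(q[:,2]))
    for s in [(.65,.34),(.55,.15)]:
        q=P[near(*s,.08)&(z>.085)]; 
        if len(q): print("head",len(q),rect(q[:,:2]),q[:,2].max())
E
```

```text
top bench z 6.221032620379319e-06
tall 118 (array([ 450.6, -186.3]), array([26. , 37.4]), 30.8) 0.0794170877235409 [ 0.45058493 -0.18627869]
pin 35 (array([565. , -38.7]), array([12.5, 13.6]), 1.0) 0.06584525368753402 [ 0.56366622 -0.03917516]
foot 330 (array([564.5, -39.1]), array([59.9, 59.1]), 1.0) 0.010856320797160257 [ 0.56387752 -0.03825785]
plate 1266 (array([626.9, 213.9]), array([272.5, 201.9]), 67.9) 0.010233767054520171
head 296 (array([618.2, 320.1]), array([59.6, 35.2]), 67.6) 0.12783849402552816
head 292 (array([540.2, 133.4]), array([57.5, 35.5]), 66.6) 0.1281861069970811
scene bench z 0.0006052955534110449
tall 189 (array([ 451.7, -189.7]), array([31.7, 36.8]), 32.8) 0.07823914885309471 [ 0.45031843 -0.19110049]
pin 96 (array([564.4, -42.2]), array([15.1, 13. ]), 59.4) 0.06374481786262731 [ 0.56381658 -0.04368161]
foot 265 (array([565.7, -42.9]), array([58.6, 63.1]), 75.4) 0.011115151523402034 [ 0.5628479  -0.04608509]
plate 474 (array([570.3, 227.3]), array([256.3,  78.5]), 67.5) 0.010419415424362144
head 181 (array([615.7, 309.5]), array([49.8, 34.1]), 63.5) 0.12495989246115669
head 235 (array([539.8, 128.6]), array([58. , 35.2]), 64.3) 0.12488193880119824
```

```bash
cat > plan.py <<'E'
from h import *
import sys
def plan(target,yaw,n,nturn=None):
    """straight line to target xyz (m) & yaw (deg), tool down; prints rows in 5s"""
    o=bot.get_obs(); p=np.array(o["ee_pos"]); M=R.from_euler("xyz",o["tcp_rot"],degrees=True)
    G=R.from_euler("xyz",[180,0,yaw],degrees=True); rv=(M.inv()*G).as_rotvec(); nturn=nturn or n
    st=(np.array(target)-p)/n; rows=[]
    for i in range(n):
        tw=rv/nturn if i<nturn else np.zeros(3)
        rows.append((list((M.inv().apply(st)*100).round(2)),list(tw.round(4)))); M=M*R.from_rotvec(tw)
    print("now",p.round(4),np.round(o["tcp_rot"],2),"t",o["time"])
    for k in range(0,n,5):
        print([[float(x) for x in r[0]] for r in rows[k:k+5]],[[float(x) for x in r[1]] for r in rows[k:k+5]])
if __name__=="__main__":
    a=[float(x) for x in sys.argv[1:]]; plan(a[:3],a[3],int(a[4]),int(a[5]) if len(a)>5 else None)
E
python3 plan.py .4506 -.187 .253 120.8 20 5
```

```text
now [0.209  0.5087 0.2533] [-180.     -0.    157.67] t 1.6
[[-2.44, -2.76, 0.0], [-2.77, -2.42, 0.0], [-3.06, -2.05, 0.0], [-3.3, -1.64, 0.0], [-3.48, -1.2, 0.0]] [[-0.0, 0.0, 0.1287], [-0.0, 0.0, 0.1287], [-0.0, 0.0, 0.1287], [-0.0, 0.0, 0.1287], [-0.0, 0.0, 0.1287]]
[[-3.61, -0.74, 0.0], [-3.61, -0.74, 0.0], [-3.61, -0.74, 0.0], [-3.61, -0.74, 0.0], [-3.61, -0.74, 0.0]] [[0.0, 0.0, 0.0], [0.0, 0.0, 0.0], [0.0, 0.0, 0.0], [0.0, 0.0, 0.0], [0.0, 0.0, 0.0]]
[[-3.61, -0.74, 0.0], [-3.61, -0.74, 0.0], [-3.61, -0.74, 0.0], [-3.61, -0.74, 0.0], [-3.61, -0.74, 0.0]] [[0.0, 0.0, 0.0], [0.0, 0.0, 0.0], [0.0, 0.0, 0.0], [0.0, 0.0, 0.0], [0.0, 0.0, 0.0]]
[[-3.61, -0.74, 0.0], [-3.61, -0.74, 0.0], [-3.61, -0.74, 0.0], [-3.61, -0.74, 0.0], [-3.61, -0.74, 0.0]] [[0.0, 0.0, 0.0], [0.0, 0.0, 0.0], [0.0, 0.0, 0.0], [0.0, 0.0, 0.0], [0.0, 0.0, 0.0]]
```

>>> {"api": "move_arm", "payload": {
  "offset": [
    [-2.44, -2.76, 0],
    [-2.77, -2.42, 0],
    [-3.06, -2.05, 0],
    [-3.3, -1.64, 0],
    [-3.48, -1.2, 0]
  ],
  "twist": [
    [0, 0, 0.1287],
    [0, 0, 0.1287],
    [0, 0, 0.1287],
    [0, 0, 0.1287],
    [0, 0, 0.1287]
  ],
  "grip": [1, 1, 1, 1, 1]
}}

```text
time: 2.1
ee_pos: [0.2695, 0.3334, 0.2533]
tcp_rot: [180.0, -0.0, 120.5]
wrist_force: [0.1, 1.1, 0.3]
opening: 0.0854
grasp_force: 0.0
```

>>> {"api": "move_arm", "payload": {
  "offset": [
    [-3.6, -0.74, 0],
    [-3.6, -0.74, 0],
    [-3.6, -0.74, 0],
    [-3.6, -0.74, 0],
    [-3.6, -0.74, 0]
  ],
  "twist": [
    [0, 0, 0],
    [0, 0, 0],
    [0, 0, 0],
    [0, 0, 0],
    [0, 0, 0]
  ],
  "grip": [1, 1, 1, 1, 1]
}}

```text
time: 2.6
ee_pos: [0.3298, 0.1598, 0.2535]
tcp_rot: [180.0, 0.0, 120.8]
wrist_force: [0.4, 0.3, 0.8]
opening: 0.0851
grasp_force: 0.0
```

>>> {"api": "move_arm", "payload": {
  "offset": [
    [-3.6, -0.74, 0],
    [-3.6, -0.74, 0],
    [-3.6, -0.74, 0],
    [-3.6, -0.74, 0],
    [-3.6, -0.74, 0]
  ],
  "twist": [
    [0, 0, 0],
    [0, 0, 0],
    [0, 0, 0],
    [0, 0, 0],
    [0, 0, 0]
  ],
  "grip": [1, 1, 1, 1, 1]
}}

```text
time: 3.1
ee_pos: [0.3903, -0.0139, 0.2535]
tcp_rot: [180.0, 0.0, 120.8]
wrist_force: [1.4, 0.5, -0.4]
opening: 0.0853
grasp_force: 0.0
```

>>> {"api": "move_arm", "payload": {
  "offset": [
    [-3.6, -0.74, 0],
    [-3.6, -0.74, 0],
    [-3.6, -0.74, 0],
    [-3.6, -0.74, 0],
    [0, 0, 0]
  ],
  "twist": [
    [0, 0, 0],
    [0, 0, 0],
    [0, 0, 0],
    [0, 0, 0],
    [0, 0, 0]
  ],
  "grip": [1, 1, 1, 1, 1]
}}

```text
time: 3.6
ee_pos: [0.4391, -0.1543, 0.2525]
tcp_rot: [-179.9, -0.0, 120.6]
wrist_force: [-1.2, 0.2, -1.5]
opening: 0.0856
grasp_force: 0.0
```

```bash
python3 - <<'E'
from m import *
c,f,T=cam("wrist"); save(c,"w1.png"); P=cloud(c,f,T)
print(T[:3,3].round(3),T[:3,2].round(3),f)
Q=P.reshape(-1,3); ok=c["depth"].ravel()>0; z=Q[:,2]
q=Q[ok&(np.hypot(Q[:,0]-.4506,Q[:,1]+.187)<.035)&(z>.07)&(z<.09)]
print(len(q),rect(q[:,:2]),np.median(q[:,2]))
print(finder.boxes_of(c,"tall_cell")[:3],finder.pinpoint(c,"tall_cell_centre")[:3])
E
```

```text
[ 0.406 -0.097  0.373] [ 0.131 -0.223 -0.966] 346.5663230141396
1035 (array([ 451.6, -185.8]), array([25.4, 37.7]), 30.5) 0.08016476854819149
[{'position': [278.3, 227.7], 'p': 0.81}, {'position': [312.8, 292.0], 'p': 0.57}] [{'position': [310.5, 289.8], 'p': 0.74}, {'position': [274.8, 225.4], 'p': 0.62}]
```

View pics/w1.png

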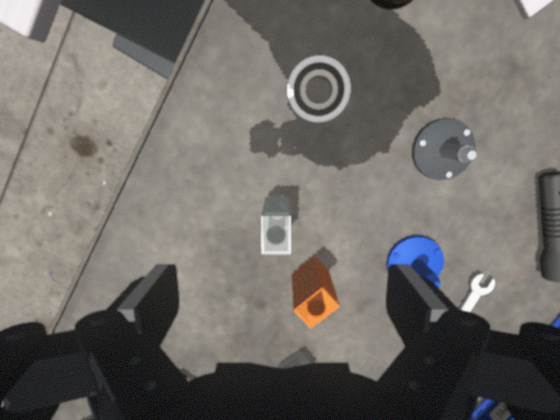

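The wrist view shows the clear grey cell at (277,235), the orange look-alike at (316,305) and the steel gauge at (445,150). This agrees with the top view.

```bash
python3 plan.py .4514 -.186 .2025 120.6 3; python3 plan.py .4514 -.186 .2525 120.6 1; 
```

```text
now [ 0.4382 -0.151   0.2532] [-1.7999e+02 -3.0000e-02  1.2076e+02] t 3.75
[[-1.23, -0.22, 1.69], [-1.23, -0.22, 1.69], [-1.23, -0.22, 1.69]] [[-0.0001, -0.0002, 0.0009], [-0.0001, -0.0002, 0.0009], [-0.0001, -0.0002, 0.0009]]
now [ 0.4382 -0.151   0.2532] [-1.7999e+02 -3.0000e-02  1.2076e+02] t 3.75
[[-3.69, -0.65, 0.07]] [[-0.0002, -0.0005, 0.0028]]
```

>>> {"api": "move_arm", "payload": {
  "offset": [
    [-1.23, -0.22, 1.7],
    [-1.23, -0.22, 1.7],
    [-1.23, -0.22, 1.7],
    [0, 0, 3],
    [0, 0, 3]
  ],
  "twist": [
    [0, 0, 0],
    [0, 0, 0],
    [0, 0, 0],
    [0, 0, 0],
    [0, 0, 0]
  ],
  "grip": [0.7, 0.7, 0.7, 0.7, 0.7]
}}

```text
time: 4.25
ee_pos: [0.4518, -0.1853, 0.1419]
tcp_rot: [179.9, 0.1, 120.9]
wrist_force: [1.1, 0.3, -0.3]
opening: 0.0597
grasp_force: 0.0
```

```bash
python3 - <<'E'
from m import *
c,f,T=cam("wrist"); save(c,"w2.png"); P=cloud(c,f,T); o=bot.get_obs(); print(o["ee_pos"],o["tcp_rot"],o["opening"])
Q=P.reshape(-1,3); ok=c["depth"].ravel()>0; z=Q[:,2]
q=Q[ok&(np.hypot(Q[:,0]-.4506,Q[:,1]+.187)<.028)&(z>.07)&(z<.09)]
print(len(q),rect(q[:,:2]),np.median(q[:,2]))
E
```

```text
[ 0.44990662 -0.18447568  0.13666367] [-179.81922151   -0.25715738  120.87292718] 0.05974408567021636
2631 (array([ 451.6, -185.9]), array([26.2, 37.6]), 30.8) 0.08011713920934965
```

View pics/w2.png

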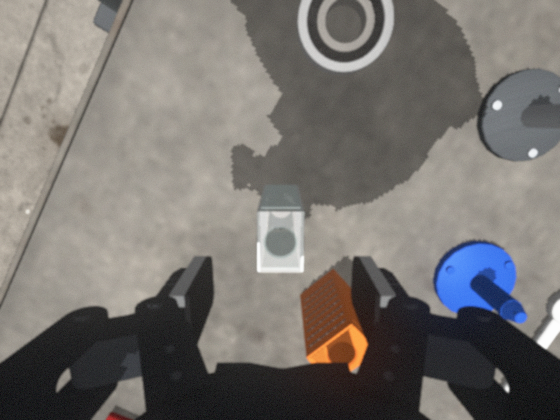

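The cell at (280,242) sits midway between the fingers (about 212 and 353), and the orange block at (335,325) is clear of the finger path. I'll descend and grip.

>>> {"api": "move_arm", "payload": {
  "offset": [
    [0, 0, 2.3],
    [0, 0, 2.3],
    [0, 0, 2.2],
    [0, 0, 0],
    [0, 0, 0]
  ],
  "twist": [
    [0, 0, 0],
    [0, 0, 0],
    [0, 0, 0],
    [0, 0, 0],
    [0, 0, 0]
  ],
  "grip": [0.7, 0.7, 0.7, 0.7, 0.7]
}}

```text
time: 4.8
ee_pos: [0.4518, -0.1856, 0.0755]
tcp_rot: [180.0, 0.0, 120.9]
wrist_force: [-0.3, -0.7, 0.4]
opening: 0.0597
grasp_force: 0.0
```

>>> {"api": "move_arm", "payload": {
  "offset": [
    [0, 0, 0],
    [0, 0, 0],
    [0, 0, 0],
    [0, 0, 0],
    [0, 0, 0]
  ],
  "twist": [
    [0, 0, 0],
    [0, 0, 0],
    [0, 0, 0],
    [0, 0, 0],
    [0, 0, 0]
  ],
  "grip": [0.5, 0.4, 0.3, 0.2, 0.1],
  "force": 40
}}

```text
time: 5.3
ee_pos: [0.452, -0.1866, 0.0755]
tcp_rot: [180.0, 0.1, 120.8]
wrist_force: [-1.5, 0.3, 6.0]
opening: 0.025
grasp_force: 39.4
```

>>> {"api": "move_arm", "payload": {
  "offset": [
    [0, 0, 0],
    [0, 0, 0],
    [0, 0, 0],
    [0, 0, 0],
    [0, 0, 0]
  ],
  "twist": [
    [0, 0, 0],
    [0, 0, 0],
    [0, 0, 0],
    [0, 0, 0],
    [0, 0, 0]
  ],
  "grip": [0, 0, 0, 0, 0],
  "force": 40
}}

```text
time: 5.8
ee_pos: [0.452, -0.1865, 0.0755]
tcp_rot: [180.0, 0.1, 120.8]
wrist_force: [-1.7, 0.6, 5.6]
opening: 0.0252
grasp_force: 39.4
```

>>> {"api": "move_arm", "payload": {
  "offset": [
    [0, 0, -1.5],
    [0, 0, -2.5],
    [0, 0, -3],
    [0, 0, -3],
    [0, 0, -2]
  ],
  "twist": [
    [0, 0, 0],
    [0, 0, 0],
    [0, 0, 0],
    [0, 0, 0],
    [0, 0, 0]
  ],
  "grip": [0, 0, 0, 0, 0]
}}

```text
time: 6.3
ee_pos: [0.4519, -0.1864, 0.1976]
tcp_rot: [179.9, 0.1, 120.8]
wrist_force: [0.8, 0.8, -1.0]
opening: 0.0252
grasp_force: 39.6
```

```bash
python3 plan.py .535 -.12 .1955 120.8 5
```

```text
now [ 0.4519 -0.1864  0.1976] [1.7991e+02 1.2000e-01 1.2079e+02] t 6.3
[[0.29, 2.11, 0.05], [0.29, 2.11, 0.04], [0.29, 2.11, 0.04], [0.29, 2.11, 0.04], [0.29, 2.11, 0.04]] [[0.0003, 0.0004, -0.0], [0.0003, 0.0004, -0.0], [0.0003, 0.0004, -0.0], [0.0003, 0.0004, -0.0], [0.0003, 0.0004, -0.0]]
```

>>> {"api": "move_arm", "payload": {
  "offset": [
    [0.36, 2.64, 0],
    [0.36, 2.64, 0],
    [0.36, 2.64, 0],
    [0.36, 2.64, 0],
    [0, 0, 0]
  ],
  "twist": [
    [0, 0, 0],
    [0, 0, 0],
    [0, 0, 0],
    [0, 0, 0],
    [0, 0, 0]
  ],
  "grip": [0, 0, 0, 0, 0]
}}

```text
time: 6.8
ee_pos: [0.5366, -0.1182, 0.1947]
tcp_rot: [180.0, -0.0, 120.9]
wrist_force: [-0.9, -0.1, -1.6]
opening: 0.0253
grasp_force: 39.8
```

>>> {"api": "move_arm", "payload": {
  "offset": [
    [0, 0, 0],
    [0, 0, 0],
    [0, 0, 0]
  ],
  "twist": [
    [0, 0, 0],
    [0, 0, 0],
    [0, 0, 0]
  ],
  "grip": [0, 0, 0]
}}

```text
time: 7.1
ee_pos: [0.5344, -0.1204, 0.1947]
tcp_rot: [180.0, 0.0, 120.7]
wrist_force: [-0.1, -1.0, -0.2]
opening: 0.0251
grasp_force: 39.8
```

```bash
python3 - <<'E'
from m import *
c,f,T=cam("wrist"); save(c,"w3.png"); P=cloud(c,f,T); o,p,e=tcp(); print(p.round(4),np.round(e,2))
Q=P.reshape(-1,3); ok=c["depth"].ravel()>0; z=Q[:,2]
q=Q[ok&(np.hypot(Q[:,0]-.564,Q[:,1]+.041)<.05)&(z>.007)&(z<.016)]
h=cv2.convexHull((q[:,:2]*1000).astype(np.float32)); print("foot",len(q),cv2.minEnclosingCircle(h),cv2.fitEllipse(h))
q=Q[ok&(np.hypot(Q[:,0]-.564,Q[:,1]+.041)<.05)&(z>.02)]; print("pin",len(q))
for a in range(20,70,8):
    s=q[(q[:,2]>a/1e3)&(q[:,2]<(a+8)/1e3)]
    if len(s)>4: print(a,len(s),s[:,:2].mean(0).round(4),s[:,2].max().round(4))
q=Q[ok&(np.hypot(Q[:,0]-p[0],Q[:,1]-p[1])<.028)&(z>p[2]-.01)&(z<p[2]+.02)]
print("cell",len(q),rect(q[:,:2]) if len(q)>5 else 0,np.median(q[:,2]))
for n in ["gauge_seat","gauge"]: print(n,finder.pinpoint(c,n)[:3])
E
```

```text
[ 0.5345 -0.1204  0.1947] [1.7999e+02 2.0000e-02 1.2074e+02]
foot 3775 ((566.783447265625, -38.075531005859375), 31.92395782470703) ((566.7575073242188, -38.03664779663086), (63.10600280761719, 63.165897369384766), 172.41751098632812)
pin 7694
20 35 [ 0.5612 -0.0404] 0.028
28 35 [ 0.5614 -0.0406] 0.0355
36 44 [ 0.561  -0.0401] 0.044
44 58 [ 0.562  -0.0398] 0.052
52 178 [ 0.5643 -0.0389] 0.06
60 140 [ 0.5663 -0.0381] 0.0643
cell 9357 (array([ 534.7, -119.5]), array([53.2, 38.7]), 30.9) 0.1994263341630851
gauge_seat [{'position': [359.4, 132.2], 'p': 0.78}, {'position': [335.7, 269.5], 'p': 0.64}]
gauge [{'position': [362.6, 129.9], 'p': 0.72}, {'position': [336.8, 264.7], 'p': 0.71}]
```

View pics/w3.png

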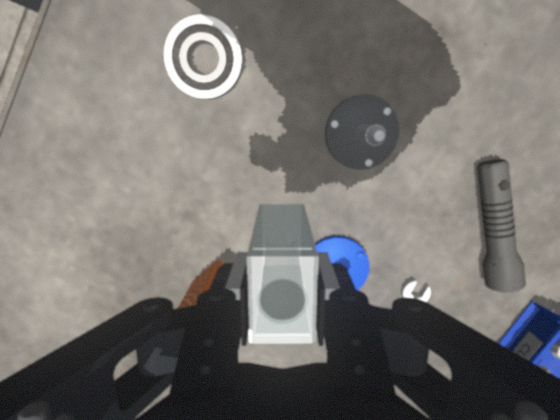

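The held cell is at (282,300) and square in the fingers. The steel gauge is at (362,131) with its pin tip at (375,134), and the blue look-alike is at (345,265). I'll turn to the gate heading here and measure the gauge again from that angle.

>>> {"api": "move_arm", "payload": {
  "offset": [
    [0, 0, 0],
    [0, 0, 0],
    [0, 0, 0],
    [0, 0, 0],
    [0, 0, 0]
  ],
  "twist": [
    [0, 0, 0.1334],
    [0, 0, 0.1334],
    [0, 0, 0.1334],
    [0, 0, 0.1334],
    [0, 0, 0.1334]
  ],
  "grip": [0, 0, 0, 0, 0]
}}

```text
time: 7.75
ee_pos: [0.5347, -0.1201, 0.1944]
tcp_rot: [180.0, 0.0, 82.2]
wrist_force: [-0.9, -0.3, -1.0]
opening: 0.0254
grasp_force: 39.8
```

>>> {"api": "move_arm", "payload": {
  "offset": [
    [0, 0, 0],
    [0, 0, 0],
    [0, 0, 0],
    [0, 0, 0],
    [0, 0, 0]
  ],
  "twist": [
    [0, 0, 0.1334],
    [0, 0, 0.1334],
    [0, 0, 0],
    [0, 0, 0],
    [0, 0, 0]
  ],
  "grip": [0, 0, 0, 0, 0]
}}

```text
time: 8.25
ee_pos: [0.5349, -0.1199, 0.1943]
tcp_rot: [180.0, -0.0, 67.5]
wrist_force: [0.8, -0.6, -0.5]
opening: 0.0253
grasp_force: 39.8
```

```bash
cat > g.py <<'E'
from m import *
def look(name):
    c,f,T=cam("wrist"); save(c,name); P=cloud(c,f,T); o,p,e=tcp(); print(p.round(4),np.round(e,2),"t",o["time"])
    Q=P.reshape(-1,3); ok=c["depth"].ravel()>0; z=Q[:,2]
    q=Q[ok&(np.hypot(Q[:,0]-.565,Q[:,1]+.039)<.05)&(z>.007)&(z<.016)]
    if len(q)>500:
        h=cv2.convexHull((q[:,:2]*1000).astype(np.float32)); print("foot",len(q),cv2.minEnclosingCircle(h),cv2.fitEllipse(h))
    M=R.from_euler("xyz",e,degrees=True); L=M.inv().apply(Q-p)*1000
    s=ok&(abs(L[:,1])<9)&(abs(L[:,0])<30)&(L[:,2]>-14)&(L[:,2]<4); l=L[s]
    print("cell top: x ext",np.percentile(l[:,0],[.5,99.5]).round(1),"z",np.median(l[:,2]).round(1))
    d=c["depth"]; return c,f,T,P
if __name__=="__main__":
    import sys; look(sys.argv[1])
E
python3 g.py w4.png
```

```text
[ 0.5349 -0.1199  0.1944] [179.99  -0.    67.42] t 8.3
foot 4284 ((566.6829223632812, -38.328182220458984), 31.84160614013672) ((566.6741333007812, -38.32612228393555), (63.18962860107422, 63.2445182800293), 64.43597412109375)
cell top: x ext [-17.7  19.6] z -4.5
```

View pics/w4.png

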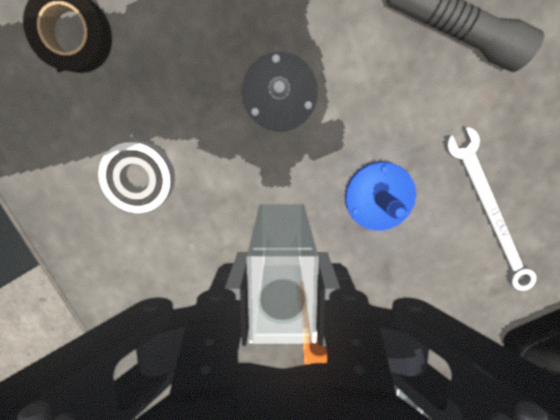

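```bash
python3 plan.py .5664 -.039 .1475 67.42 4
```

```text
now [ 0.5349 -0.1199  0.1944] [179.99  -0.    67.42] t 8.3
[[2.17, -0.05, 1.17], [2.17, -0.05, 1.17], [2.17, -0.05, 1.17], [2.17, -0.05, 1.17]] [[0.0, -0.0, 0.0], [0.0, -0.0, 0.0], [0.0, -0.0, 0.0], [0.0, -0.0, 0.0]]
```

>>> {"api": "move_arm", "payload": {
  "offset": [
    [2.17, -0.05, 0.4],
    [2.17, -0.05, 0.4],
    [2.17, -0.05, 0.9],
    [2.17, -0.05, 1.5],
    [0, 0, 1.5]
  ],
  "twist": [
    [0, 0, 0],
    [0, 0, 0],
    [0, 0, 0],
    [0, 0, 0],
    [0, 0, 0]
  ],
  "grip": [0, 0, 0, 0, 0]
}}

```text
time: 8.8
ee_pos: [0.5673, -0.0371, 0.1467]
tcp_rot: [180.0, -0.0, 67.5]
wrist_force: [-0.2, -0.7, -0.8]
opening: 0.0253
grasp_force: 39.8
```

>>> {"api": "move_arm", "payload": {
  "offset": [
    [0, 0, 0],
    [0, 0, 0],
    [0, 0, 0],
    [0, 0, 0]
  ],
  "twist": [
    [0, 0, 0],
    [0, 0, 0],
    [0, 0, 0],
    [0, 0, 0]
  ],
  "grip": [0, 0, 0, 0]
}}

```text
time: 9.2
ee_pos: [0.5668, -0.0396, 0.1483]
tcp_rot: [179.9, -0.0, 67.3]
wrist_force: [0.5, 0.6, -0.8]
opening: 0.0252
grasp_force: 39.8
```

```bash
python3 - <<'E'
from m import *
o,p,e=tcp(); print(p.round(4),np.round(e,2),o["wrist_force"])
ax=R.from_euler("xyz",e,degrees=True)
d=(np.array([.5664,-.039,p[2]])-p); print("tool err mm",(ax.inv().apply(d)*1000).round(2))
ims=[]
c,f,T=cam("scene"); 
# where the pin axis and the cell's centre line should project
def pr(X):
    q=T[:3,:3].T@(np.array(X)-T[:3,3]); return (c["cx"]+f*q[0]/q[2],c["cy"]+f*q[1]/q[2])
print(pr([.5667,-.0382,.062]),pr([p[0],p[1],.07]))
u,v=map(int,pr([.5667,-.0382,.06])); a=c["color"][v-70:v+50,u-60:u+60,::-1]; cv2.imwrite("pics/s2.png",cv2.resize(a,None,fx=5,fy=5,interpolation=2))
E
```

```text
[ 0.5668 -0.0396  0.1483] [ 1.7993e+02 -2.0000e-02  6.7260e+01] [ 0.50992916  0.56553639 -0.80518988]
tool err mm [ 0.4  -0.62 -0.  ]
(np.float64(269.18572965624895), np.float64(216.0064879035495)) (np.float64(269.42313545312595), np.float64(213.4031558390927))
```

View pics/s2.png

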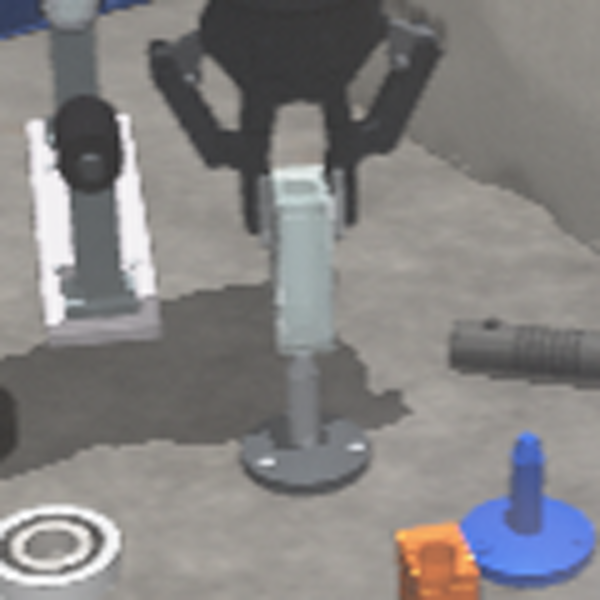

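The cell at (303,260) sits centred over the steel pin at (303,395). I'll descend slowly and watch the forces.

>>> {"api": "move_arm", "payload": {
  "offset": [
    [0.03, -0.05, 0.4],
    [0, 0, 0.5],
    [0, 0, 0.5],
    [0, 0, 0.5],
    [0, 0, 0.5]
  ],
  "twist": [
    [0, 0, 0],
    [0, 0, 0],
    [0, 0, 0],
    [0, 0, 0],
    [0, 0, 0]
  ],
  "grip": [0, 0, 0, 0, 0]
}}

```text
time: 9.75
ee_pos: [0.5662, -0.0385, 0.1226]
tcp_rot: [-180.0, 0.0, 67.3]
wrist_force: [0.1, -0.4, -1.3]
opening: 0.0252
grasp_force: 39.8
```

>>> {"api": "move_arm", "payload": {
  "offset": [
    [0, 0, 0.6],
    [0, 0, 0.7],
    [0, 0, 0.7],
    [0, 0, 0.6],
    [0, 0, 0.3]
  ],
  "twist": [
    [0, 0, 0],
    [0, 0, 0],
    [0, 0, 0],
    [0, 0, 0],
    [0, 0, 0]
  ],
  "grip": [0, 0, 0, 0, 0]
}}

```text
time: 10.25
ee_pos: [0.566, -0.0385, 0.0934]
tcp_rot: [-180.0, 0.0, 67.3]
wrist_force: [-0.7, -0.3, -1.0]
opening: 0.0256
grasp_force: 39.8
```

>>> {"api": "move_arm", "payload": {
  "offset": [
    [0, 0, 0.25],
    [0, 0, 0.2],
    [0, 0, 0.1],
    [0, 0, 0.05],
    [0, 0, 0]
  ],
  "twist": [
    [0, 0, 0],
    [0, 0, 0],
    [0, 0, 0],
    [0, 0, 0],
    [0, 0, 0]
  ],
  "grip": [0, 0, 0, 0, 0]
}}

```text
time: 10.75
ee_pos: [0.5663, -0.0385, 0.0884]
tcp_rot: [180.0, -0.0, 67.3]
wrist_force: [0.3, -0.1, -1.6]
opening: 0.0255
grasp_force: 39.8
```

>>> {"api": "move_arm", "payload": {
  "offset": [
    [0, 0, 0.1],
    [0, 0, 0.05],
    [0, 0, 0.05],
    [0, 0, 0]
  ],
  "twist": [
    [0, 0, 0],
    [0, 0, 0],
    [0, 0, 0],
    [0, 0, 0]
  ],
  "grip": [0, 0, 0, 0]
}}

```text
time: 11.15
ee_pos: [0.5664, -0.0385, 0.0875]
tcp_rot: [179.9, -0.0, 67.3]
wrist_force: [-2.6, -0.1, 7.3]
opening: 0.0253
grasp_force: 41.1
```

It is seated: 7 N upward at exactly the expected height. I'll hold briefly, then draw it off.

>>> {"api": "move_arm", "payload": {
  "offset": [
    [0, 0, 0.02],
    [0, 0, 0],
    [0, 0, 0],
    [0, 0, 0],
    [0, 0, 0]
  ],
  "twist": [
    [0, 0, 0],
    [0, 0, 0],
    [0, 0, 0],
    [0, 0, 0],
    [0, 0, 0]
  ],
  "grip": [0, 0, 0, 0, 0]
}}

```text
time: 11.65
ee_pos: [0.5664, -0.0385, 0.0875]
tcp_rot: [179.9, -0.0, 67.3]
wrist_force: [-3.8, 0.7, 8.9]
opening: 0.0253
grasp_force: 41.3
```

>>> {"api": "move_arm", "payload": {
  "offset": [
    [0, 0, -0.6],
    [0, 0, -1],
    [0, 0, -1.5],
    [0, 0, -1.5],
    [0, 0, -1.5]
  ],
  "twist": [
    [0, 0, 0],
    [0, 0, 0],
    [0, 0, 0],
    [0, 0, 0],
    [0, 0, 0]
  ],
  "grip": [0, 0, 0, 0, 0]
}}

```text
time: 12.15
ee_pos: [0.5665, -0.0386, 0.1489]
tcp_rot: [179.9, -0.0, 67.3]
wrist_force: [-0.8, 0.7, -1.0]
opening: 0.0253
grasp_force: 39.9
```

>>> {"api": "move_arm", "payload": {
  "offset": [
    [0, 0, -2],
    [0, 0, -3],
    [0, 0, -3],
    [0, 0, -3],
    [0, 0, 0]
  ],
  "twist": [
    [0, 0, 0],
    [0, 0, 0],
    [0, 0, 0],
    [0, 0, 0],
    [0, 0, 0]
  ],
  "grip": [0, 0, 0, 0, 0]
}}

```text
time: 12.65
ee_pos: [0.5673, -0.0386, 0.2627]
tcp_rot: [179.6, -0.1, 67.3]
wrist_force: [-0.1, 0.1, -0.4]
opening: 0.0252
grasp_force: 40.0
```

```bash
python3 plan.py .543 .12 .253 67.3 4
```

```text
now [ 0.5673 -0.0386  0.2627] [ 1.7961e+02 -1.3000e-01  6.7290e+01] t 12.65
[[3.42, -2.09, 0.23], [3.42, -2.09, 0.24], [3.42, -2.09, 0.24], [3.42, -2.09, 0.24]] [[0.0017, -0.0006, -0.0], [0.0017, -0.0006, -0.0], [0.0017, -0.0006, -0.0], [0.0017, -0.0006, -0.0]]
```

```bash
python3 plan.py .45 .151 .253 67.3 7
```

```text
now [ 0.5673 -0.0386  0.2627] [ 1.7961e+02 -1.3000e-01  6.7290e+01] t 12.65
[[1.85, -2.59, 0.12], [1.85, -2.59, 0.13], [1.85, -2.59, 0.13], [1.85, -2.59, 0.13], [1.85, -2.59, 0.13]] [[0.001, -0.0003, -0.0], [0.001, -0.0003, -0.0], [0.001, -0.0003, -0.0], [0.001, -0.0003, -0.0], [0.001, -0.0003, -0.0]]
[[1.85, -2.59, 0.13], [1.85, -2.59, 0.14]] [[0.001, -0.0003, -0.0], [0.001, -0.0003, -0.0]]
```

>>> {"api": "move_arm", "payload": {
  "offset": [
    [1.85, -2.59, 0],
    [1.85, -2.59, 0],
    [1.85, -2.59, 0],
    [1.85, -2.59, 0],
    [1.85, -2.59, 0]
  ],
  "twist": [
    [0, 0, 0],
    [0, 0, 0],
    [0, 0, 0],
    [0, 0, 0],
    [0, 0, 0]
  ],
  "grip": [0, 0, 0, 0, 0]
}}

```text
time: 13.15
ee_pos: [0.4816, 0.0977, 0.2572]
tcp_rot: [180.0, -0.0, 67.3]
wrist_force: [0.7, 0.7, -1.0]
opening: 0.0256
grasp_force: 39.9
```

>>> {"api": "move_arm", "payload": {
  "offset": [
    [1.85, -2.59, 0],
    [1.85, -2.59, 0],
    [0, 0, 0],
    [0, 0, 0],
    [0, 0, 0]
  ],
  "twist": [
    [0, 0, 0],
    [0, 0, 0],
    [0, 0, 0],
    [0, 0, 0],
    [0, 0, 0]
  ],
  "grip": [0, 0, 0, 0, 0]
}}

```text
time: 13.65
ee_pos: [0.4493, 0.1505, 0.2571]
tcp_rot: [180.0, 0.0, 67.3]
wrist_force: [-0.8, -0.1, -1.5]
opening: 0.0252
grasp_force: 40.1
```

```bash
python3 - <<'E'
from g import *
c,f,T,P=look("w5.png"); Q=P.reshape(-1,3); ok=c["depth"].ravel()>0; z=Q[:,2]
near=lambda x,y,r: ok&(np.hypot(Q[:,0]-x,Q[:,1]-y)<r)
hs=[]
for s in [(.618,.32),(.54,.133)]:
    q=Q[near(*s,.045)&(z>.1)&(z<.135)]
    if len(q)<20: continue
    print("head",len(q),rect(q[:,:2]),q[:,2].max())
    # ridge line: highest points = axis of the cylinder
    r=q[q[:,2]>np.percentile(q[:,2],99)-.003]; print("ridge",len(r),cv2.fitLine(r[:,:2].astype(np.float32),2,0,.01,.01).ravel(),r[:,:2].mean(0))
ctr=np.array([.58,.227]); y=np.array([.386,.9225]); 
d=Q[:,:2]-ctr; q=Q[ok&(abs(d@y)<.14)&(abs(d@[y[1],-y[0]])<.045)&(z>.007)&(z<.013)]
print("plate",len(q),rect(q[:,:2]),np.median(q[:,2]))
for n in ["beam_mid"]: print(n,[(r["position"],r["p"],at_z(c,f,T,*r["position"],.105).round(4)) for r in finder.pinpoint(c,n)[:2]])
E
```

```text
[0.4493 0.1503 0.2571] [1.800e+02 1.000e-02 6.725e+01] t 13.7
foot 1477 ((567.0335693359375, -37.890384674072266), 32.17896270751953) ((566.6444702148438, -38.023033142089844), (63.0048828125, 63.89120101928711), 9.894217491149902)
cell top: x ext [-17.5  19.8] z -4.6
head 3090 (array([540.3, 134.2]), array([57.6, 34.8]), 67.9) 0.1248213973193128
ridge 1229 [0.38723856 0.92197955 0.5417976  0.13769782] [0.54179755 0.13769781]
plate 9238 (array([566.5, 194.8]), array([177.7,  60.7]), 67.4) 0.010362270421061082
beam_mid [([412.3, 37.2], 0.82, array([0.5831, 0.2276, 0.105 ])), ([324.6, 339.2], 0.27, array([0.436 , 0.0191, 0.105 ]))]
```

View pics/w5.png

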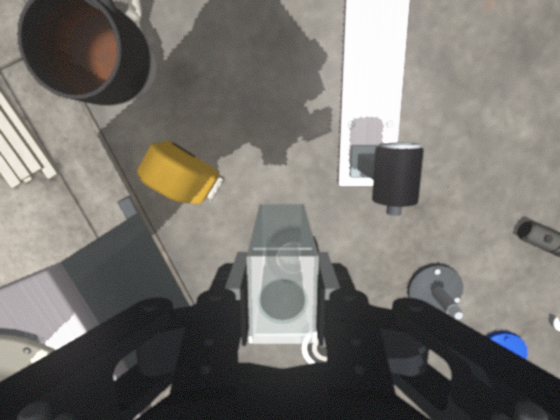

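The gate's near head is at (398,175) and its plate at (375,90), which fits the top view's axis (67.3°). The cell is still square in the fingers. I'll move above the beam centre, then lower.

```bash
python3 plan.py .5791 .2268 .2571 67.3 5
```

```text
now [0.4494 0.1503 0.257 ] [-1.800e+02  1.000e-02  6.723e+01] t 13.75
[[2.42, 1.8, -0.0], [2.41, 1.8, -0.0], [2.41, 1.8, -0.0], [2.41, 1.8, -0.0], [2.41, 1.8, -0.0]] [[-0.0, 0.0, -0.0003], [-0.0, 0.0, -0.0003], [-0.0, 0.0, -0.0003], [-0.0, 0.0, -0.0003], [-0.0, 0.0, -0.0003]]
```

>>> {"api": "move_arm", "payload": {
  "offset": [
    [2.41, 1.8, 0],
    [2.41, 1.8, 0],
    [2.41, 1.8, 0],
    [2.41, 1.8, 0],
    [2.41, 1.8, 0]
  ],
  "twist": [
    [0, 0, 0],
    [0, 0, 0],
    [0, 0, 0],
    [0, 0, 0],
    [0, 0, 0]
  ],
  "grip": [0, 0, 0, 0, 0]
}}

```text
time: 14.25
ee_pos: [0.5801, 0.2271, 0.2567]
tcp_rot: [-180.0, 0.0, 67.2]
wrist_force: [0.8, -0.3, -0.6]
opening: 0.0251
grasp_force: 40.1
```

>>> {"api": "move_arm", "payload": {
  "offset": [
    [0, 0, 0],
    [0, 0, 0],
    [0, 0, 0],
    [0, 0, 0]
  ],
  "twist": [
    [0, 0, 0],
    [0, 0, 0],
    [0, 0, 0],
    [0, 0, 0]
  ],
  "grip": [0, 0, 0, 0]
}}

```text
time: 14.65
ee_pos: [0.5781, 0.2267, 0.2578]
tcp_rot: [180.0, -0.0, 67.3]
wrist_force: [0.0, -0.1, -1.4]
opening: 0.0254
grasp_force: 40.1
```

```bash
python3 - <<'E'
from g import *
c,f,T,P=look("w6.png"); Q=P.reshape(-1,3); ok=c["depth"].ravel()>0; z=Q[:,2]
q=Q[ok&(np.hypot(Q[:,0]-.618,Q[:,1]-.32)<.045)&(z>.1)&(z<.135)]
print("far head",len(q),rect(q[:,:2]),q[:,2].max())
r=q[q[:,2]>np.percentile(q[:,2],99)-.003]; print("ridge",r[:,:2].mean(0), "lateral",(r[:,:2].mean(0)@[.9232,-.3843]))
E
python3 plan.py .5791 .2268 .1405 67.3 5
```

```text
[0.5781 0.2268 0.2579] [ 1.7996e+02 -4.0000e-02  6.7270e+01] t 14.7
cell top: x ext [-17.8  19.5] z -4.5
far head 3653 (array([618.9, 320.8]), array([57.4, 35.7]), 66.7) 0.12563363698444951
ridge [0.61738088 0.31805477] lateral 0.44773758180633144
now [0.5781 0.2268 0.2579] [ 1.7996e+02 -4.0000e-02  6.7270e+01] t 14.7
[[0.01, 0.02, 2.35], [0.01, 0.02, 2.35], [0.01, 0.02, 2.35], [0.01, 0.02, 2.35], [0.01, 0.02, 2.35]] [[0.0001, -0.0001, -0.0001], [0.0001, -0.0001, -0.0001], [0.0001, -0.0001, -0.0001], [0.0001, -0.0001, -0.0001], [0.0001, -0.0001, -0.0001]]
```

>>> {"api": "move_arm", "payload": {
  "offset": [
    [0.02, 0.02, 2.5],
    [0.02, 0.02, 2.5],
    [0, 0.02, 2.5],
    [0, 0.02, 2.2],
    [0, 0.02, 1.5]
  ],
  "twist": [
    [0, 0, 0],
    [0, 0, 0],
    [0, 0, 0],
    [0, 0, 0],
    [0, 0, 0]
  ],
  "grip": [0, 0, 0, 0, 0]
}}

```text
time: 15.2
ee_pos: [0.5789, 0.2269, 0.1439]
tcp_rot: [-180.0, 0.0, 67.3]
wrist_force: [-0.1, 0.4, -1.1]
opening: 0.0252
grasp_force: 40.1
```

>>> {"api": "move_arm", "payload": {
  "offset": [
    [0, 0, 0.5],
    [0, 0, 0],
    [0, 0, 0],
    [0, 0, 0],
    [0, 0, 0]
  ],
  "twist": [
    [0, 0, 0],
    [0, 0, 0],
    [0, 0, 0],
    [0, 0, 0],
    [0, 0, 0]
  ],
  "grip": [0, 0, 0, 0, 0]
}}

```text
time: 15.7
ee_pos: [0.58, 0.2275, 0.141]
tcp_rot: [179.9, -0.1, 67.3]
wrist_force: [-0.0, 0.5, -0.9]
opening: 0.0255
grasp_force: 40.1
```

```bash
python3 - <<'E'
from g import *
look("w7.png"); o=bot.get_obs(); print(o["wrist_force"],o["grasp_force"])
d=np.array([.5795,.2274])-o["ee_pos"][:2]; print("lateral err mm",d@[.9232,-.3843]*1000,"along",d@[.3843,.9232]*1000)
c,f,T=cam("scene"); a=c["color"][100:220,160:320,::-1]; cv2.imwrite("pics/s3.png",cv2.resize(a,None,fx=5,fy=5,interpolation=2))
E
```

```text
[0.5799 0.2275 0.1408] [ 1.7996e+02 -4.0000e-02  6.7300e+01] t 15.75
cell top: x ext [-17.7  19.8] z -4.8
[-0.62986281  0.48444713 -1.318105  ] 40.119956731796265
lateral err mm -0.3533882317232148 along -0.21780137827346174
```

View pics/s3.png

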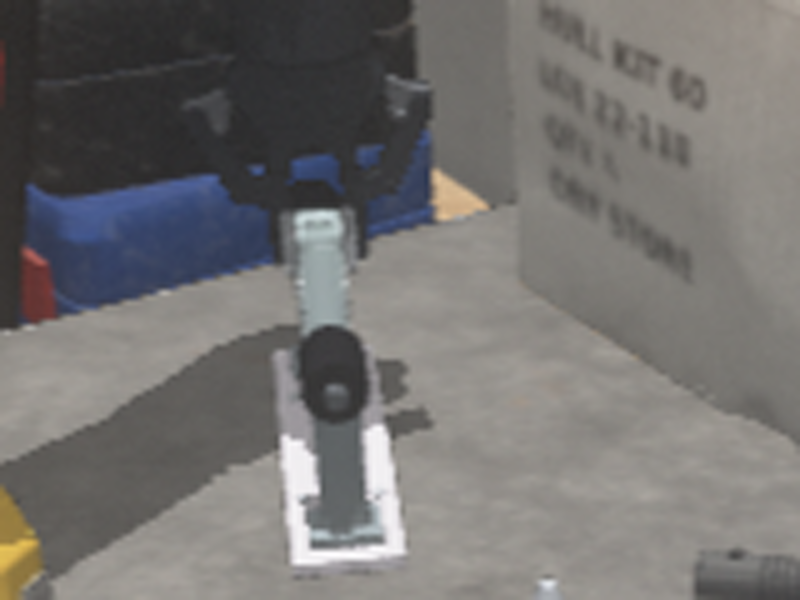

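The held cell at (325,270) is upright and in line with the lens heads; the near head is at (333,375). It measures within 0.5 mm of the beam middle sideways and touches nothing, so I'm handing in.

```bash
python3 -c "
from workcell import bot
print(bot.job_done())"
```

```text
the job is handed in; nothing more can be done
None
```

I handed the job in at about 16 s of the 51 s: the tall cell seated fully home on the steel gauge pin (about 9 N on the seat), then came off cleanly. It is now held upright in the light gate, measured within about 0.5 mm of the beam centre and square to the lenses; the hand-in returned no verdict.

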